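Fit the matching drill template over the fixture's pins

TASK

The green drilling fixture has two upright steel pins, and one of them can stand in any of three places. Of the three aluminium drill templates on the bench, take the one whose two holes match the pins as they stand now, drop it over both pins so that it lies flat and fully down on the green bed, and let go of it.

Things in the scene. Friction and masses are not known exactly. Their poses are not given: they have to be found in the camera images.
- fixture: Green drilling fixture, fixed. Origin: centre of its underside, on the bench; x along its length. Flat bed 240 x 100, 30 above the bench; foot 290 long, 12 high. Pin A stands at x = -60, pin B at x = 0, 30 or 60, both y = 0 (so 60, 90 or 120 mm apart); flat black plugs close the two free places. Pins: 10 diameter up to 16 above the bed, then tapering to a tip 28 above the bed. All in mm.
- pin_b_foot (a point): Foot of pin B (steel, with a yellow ring 22 mm wide painted round its foot, as round pin A), on its axis, level with the bed, 30 mm above the bench.
- template_60_grip (a point): Middle of the grip of a loose drill template: aluminium plate 160 (x) x 70 (y) x 8 mm, about 0.3 kg, with two 20 mm through holes on its long centre line, 60 mm apart (x = -30 and +30). A dark wooden grip block at its centre, 34 (x) x 20 (y) mm, rises to 56 mm above the underside. This point: the plate's centre, 34 mm above its underside. z up; starts flat on the bench. Same when turned half round.
- template_90_grip (a point): Middle of the grip of a loose drill template: aluminium plate 160 (x) x 70 (y) x 8 mm, about 0.3 kg, with two 20 mm through holes on its long centre line, 90 mm apart (x = -45 and +45). A dark wooden grip block at its centre, 34 (x) x 20 (y) mm, rises to 56 mm above the underside. This point: the plate's centre, 34 mm above its underside. z up; starts flat on the bench. Same when turned half round.
- template_120_grip (a point): Middle of the grip of a loose drill template: aluminium plate 160 (x) x 70 (y) x 8 mm, about 0.3 kg, with two 20 mm through holes on its long centre line, 120 mm apart (x = -60 and +60). A dark wooden grip block at its centre, 34 (x) x 20 (y) mm, rises to 56 mm above the underside. This point: the plate's centre, 34 mm above its underside. z up; starts flat on the bench. Same when turned half round.
Not all that is in view belongs to the job. What is shaped like the part that bears template_60_grip but yellow is not meant.

How it is judged (in metres and radians):
At the end, for the whole second after the job is handed in: The template matching the pins' spacing lies at rest on the bed, both pins through its holes: centre within 10 mm (along, across) of the middle between the pins, underside within 4 mm of the bed, level within 0.08 rad, long side within 0.2 rad of the line of the pins, either way round (((x of pin_b_foot in the frame of fixture between -0.005 and 0.005 m and x of template_60_grip in the frame of fixture between -0.04 and -0.02 m and y of template_60_grip in the frame of fixture between -0.01 and 0.01 m and z of template_60_grip in the frame of fixture below 0.068 m and angle between template_60_grip's own z axis and vertical below 0.08 rad and angle between the x axis of template_60_grip and the x axis of fixture, either way round below 0.2 rad and linear speed of template_60 below 0.02 m/s) or (x of pin_b_foot in the frame of fixture between 0.025 and 0.035 m and x of template_90_grip in the frame of fixture between -0.025 and -0.005 m and y of template_90_grip in the frame of fixture between -0.01 and 0.01 m and z of template_90_grip in the frame of fixture below 0.068 m and angle between template_90_grip's own z axis and vertical below 0.08 rad and angle between the x axis of template_90_grip and the x axis of fixture, either way round below 0.2 rad and linear speed of template_90 below 0.02 m/s) or (x of pin_b_foot in the frame of fixture between 0.055 and 0.065 m and x of template_120_grip in the frame of fixture between -0.01 and 0.01 m and y of template_120_grip in the frame of fixture between -0.01 and 0.01 m and z of template_120_grip in the frame of fixture below 0.068 m and angle between template_120_grip's own z axis and vertical below 0.08 rad and angle between the x axis of template_120_grip and the x axis of fixture, either way round below 0.2 rad and linear speed of template_120 below 0.02 m/s))); the robot touches nothing.
It also fails if it takes over 42 s, if anything falls off the work surface, if the arm or the gripper's body presses on something with over 40 N, if the wrist force passes 120 N, or if a joint passes its speed limit or range.

ROBOT

A 6-joint arm with a two-finger parallel gripper is mounted at the origin on the work surface. World frame = base frame: x ahead of the robot, y to its left, z up, the work surface at z = 0. Lengths are in mm, angles in rad, forces in N, time in s.
With the tool pointing down it reaches from about 350 to 775 mm from the base axis. Payload 7.3 kg.
Tool frame: the origin (TCP) lies at the very end of the fingers, on their centre line; the grasp point (between the pads) lies 19 mm behind it; z points along the fingers, y is the line along which they close (so a half turn about z gives the same grasp; the last joint's range is limited). The gripper opens to 92 mm and grips with 3 to 60 N. Pads are 19 mm wide; open, the fingers measure 130 mm over their backs; the gripper's body (75 mm by 190 mm) begins 47 mm behind the grasp point.
Start: joints at [-1.431, 0.342, 1.524, -0, 1.275, -0.146], TCP at [148.033, -503.72, 192.441] pointing down, gripper open.
Joint ranges: [-2.53, 2.53], [-0.77, 2.02], [0.04, 2.7], [-1, 4.14], [0.28, 2.66], [-3.11, 3.11]. Speed limits (rad/s): [2.57, 2.57, 3.14, 3.14, 3.14, 3.14].

INTERFACE

Orientations are given as [roll, pitch, yaw] about the fixed x, y, z axes, in that order (R = Rz(yaw) Ry(pitch) Rx(roll)).
In Python, from plant import bot gives the robot as it stands.
- The arm moves only by the tool jog_arm, never from a script. Its argument "targets" is a list of rows, each an object with "xyz": the shift along the tool's x, y, z as a fraction of full scale, a list of three; "spin": the turn about the tool's z as a fraction of full scale. In form: [{"xyz": [x, y, z], "spin": spin}, ...]. A call has exactly 10 rows; each row shifts and turns the commanded pose from where the row before left it, along the tool's axes as they then stand; what a row does not reach is not made up. Full scale, the value 1, is 80 mm for a shift and 0.1 rad for a turn. A row lasts 1/8 s, in which the tool goes at most 62.5 mm and 10.7 degrees, less where a joint would pass 70% of its speed; a pose out of reach is approached as far as the arm can. A call with a number of a shift or a turn outside -1 to 1 is refused whole. A call with a gripper value outside its range is refused whole. "gripper" is the opening in per cent of the stroke, from 0 (shut) to 100 (fully open), set as the call begins (left out, the last holds). The fingers move at their own pace and stop on an object; the grip force is fixed at half the most. Time passes only in rows, so rows that do not move let the fingers close, or fill a call up. It gives the time, the measured TCP pose, the force, the opening and the grip force at its end, in the units of the state.
- bot.get_obs(): the state, without advancing time (a new reading comes with each control period).
- bot.capture(name): name is "scene" or "top" or "wrist"; returns the picture (480x640x3 uint8, blue, green, red); there is no depth.
- bot.get_calibration(name): a dict with "vfov" (degrees; the focal length in pixels is half the picture's height over the tangent of half this angle, whatever the lens; pixels are square), "cx", "cy" (the principal point, pixels), "eye" and "rotation" of the camera in the world. Camera axes: x right, y down, z forward; pixel columns grow to the right and rows downward; lengths in mm; the calibration is good to about 2 mm. A picture is of the moment at which its call begins: read the wrist's pose just before it. get_calibration takes no time and is no camera call; for the wrist camera it gives the pose at the moment of the call.
- bot.close_job(): hands the job in; it is judged then, once.
The state is a dict: "time": time; "joint_positions": joint angles; "dq": joint speeds; "tau": joint torques, N m; "tool_pos": TCP position; "tcp_rot": TCP orientation; "contact_force": force on the tool from outside, world axes, zero at the start; "moment": the same for the moment, N m; "grip_width": finger opening in mm; "finger_force": force on a finger pad.
Only numpy, scipy, OpenCV 4.12 (cv2) and the standard library are available. Lean on these libraries where they do the work, as an engineer would, in place of code of your own. Each camera call takes 0.05 s, during which the arm holds its last target. There are 200 camera calls.

## Working session

There is one attempt and no reset: what is moved stays moved. The work goes in short steps, Python scripts to look and compute and a tool call to move; the robot and the scene stay as the last step left them, time stands still between calls to the robot, and variables do not carry over. Pictures are saved under pics/ and viewed, at most 10 in all, crops included, and the job is handed in when it is done.

Besides the shell and the picture viewer there is one more tool, called after "Request:" as name([rows], argument=value, ...), one row to a line, values as JSON. jog_arm: Moves the arm, as the interface text tells. Shift numbers are shares of 80 mm and turn numbers shares of 0.1 rad, none past 1 either way. Its arguments: {"type":"object","properties":{"targets":{"type":"array","items":{"type":"object","properties":{"xyz":{"type":"array","items":{"type":"number"}},"spin":{"type":"number"}}}},"gripper":{"type":"number"}},"required":["targets"]}

```bash
mkdir -p pics; python3 - <<'E'
from plant import bot
import cv2
print(bot.get_obs())
for n in("top","scene"):
    cv2.imwrite(f"pics/{n}0.png",bot.capture(n)); print(n,bot.get_calibration(n))
E
```

```text
{'time': 0.0, 'joint_positions': array([-1.43100595e+00,  3.42717003e-01,  1.52503901e+00, -1.02336481e-05,
        1.27539666e+00, -1.45999234e-01]), 'dq': array([-0.00175458,  0.00081187, -0.00222567,  0.00027218, -0.00042956,
        0.00041738]), 'tau': array([-7.31832642e-04, -4.31250715e+01, -2.44217044e+01,  7.17785186e-02,
        5.59201394e-02, -8.23581058e-05]), 'tool_pos': array([ 147.95754481, -503.22912463,  191.74030077]), 'tcp_rot': array([-3.14004780e+00, -2.17272308e-04,  2.85792431e-01]), 'contact_force': array([ 0.27094424,  0.75695236, -0.66713528]), 'moment': array([ 0.0485462 , -0.05481909,  0.03539724]), 'finger_force': 0.0, 'grip_width': 91.768192467842}
top {'vfov': 42.72795806133289, 'cx': 318.9321265085978, 'cy': 238.8712145358112, 'eye': array([ 341.01733063,  -98.24519645, 1324.06784997]), 'rotation': array([-3.00890309, -0.00370163, -1.55830427])}
scene {'vfov': 55.429210235838624, 'cx': 316.08593181129277, 'cy': 241.01224035659015, 'eye': array([1058.80608574,  303.7099372 ,  580.33322998]), 'rotation': array([-2.21980047, -0.02154887,  2.20748781])}
```

View pics/top0.png

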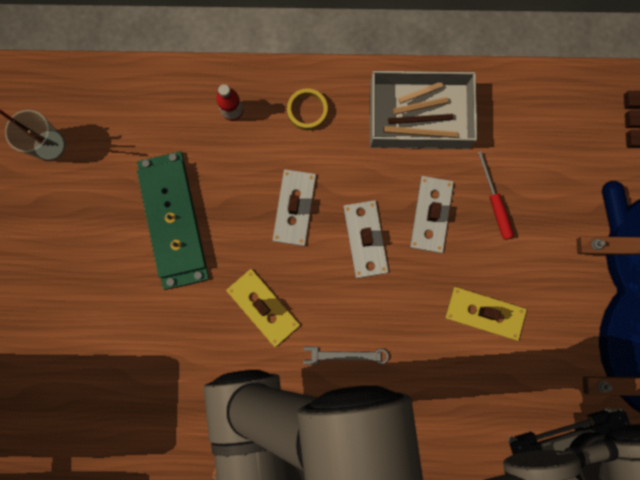

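View pics/scene0.png

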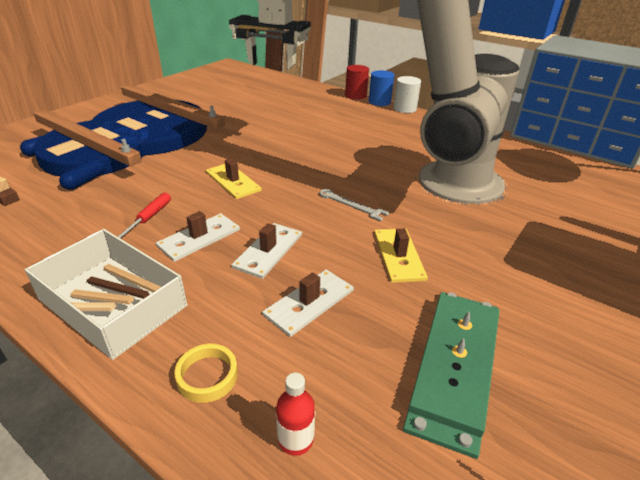

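Top view: the pins stand at about (176,245) and (170,218), with the plugs at (167,205) and (165,191). That makes the spacing about 60 mm. The white template at (295,207) appears to have the closest holes. I'll zoom in to confirm and compute positions.

```bash
cat > h.py <<'E'
import numpy as np, cv2
from scipy.spatial.transform import Rotation as R
def ray(c,u,v,z):
    f=240/np.tan(np.radians(c["vfov"]/2))
    d=R.from_euler("xyz",c["rotation"]).apply([(u-c["cx"])/f,(v-c["cy"])/f,1.])
    e=np.array(c["eye"]); return e+d*(z-e[2])/d[2]
E
python3 - <<'E'
from plant import bot
from h import *
im=cv2.imread("pics/top0.png")
cv2.imwrite("pics/crop0.png",cv2.resize(im[140:300,130:330],None,fx=4,fy=4,interpolation=cv2.INTER_CUBIC)[:600])
c=bot.get_calibration("top")
for p in [(176,245),(170.5,217.5)]: print("pin",ray(c,*p,30))
hsv=cv2.cvtColor(im,cv2.COLOR_BGR2HSV)
m=cv2.inRange(hsv,(0,0,110),(180,50,255))
n,l,s,ce=cv2.connectedComponentsWithStats(m)
for i in range(1,n):
    if 1200<s[i,4]<5000 and s[i,1]>150:
        r=cv2.minAreaRect(np.argwhere(l==i)[:,::-1].astype(np.float32))
        b=[ray(c,*q,8) for q in cv2.boxPoints(r)]
        print(r,np.mean(b,0),[np.round(q[:2]) for q in b])
E
```

```text
pin [496.72106874 202.41061464  30.        ]
pin [555.7199104  216.70840297  30.        ]
((293.8092346191406, 207.23988342285156), (30.715553283691406, 70.78262329101562), 8.746162414550781) [586.1360622 -45.3875716   8.       ] [array([513.,  -2.]), array([669., -22.]), array([659., -89.]), array([504., -68.])]
((431.4826354980469, 214.11270141601562), (30.94363784790039, 70.78262329101562), 8.746162414550781) [ 574.88608226 -345.36159451    8.        ] [array([ 502., -300.]), array([ 657., -324.]), array([ 647., -392.]), array([ 493., -366.])]
((365.2400207519531, 238.8199920654297), (71.82250213623047, 30.947181701660156), 79.69515228271484) [ 518.73333312 -201.07075346    8.        ] [array([ 589., -154.]), array([ 602., -220.]), array([ 448., -248.]), array([ 435., -182.])]
```

View pics/crop0.png

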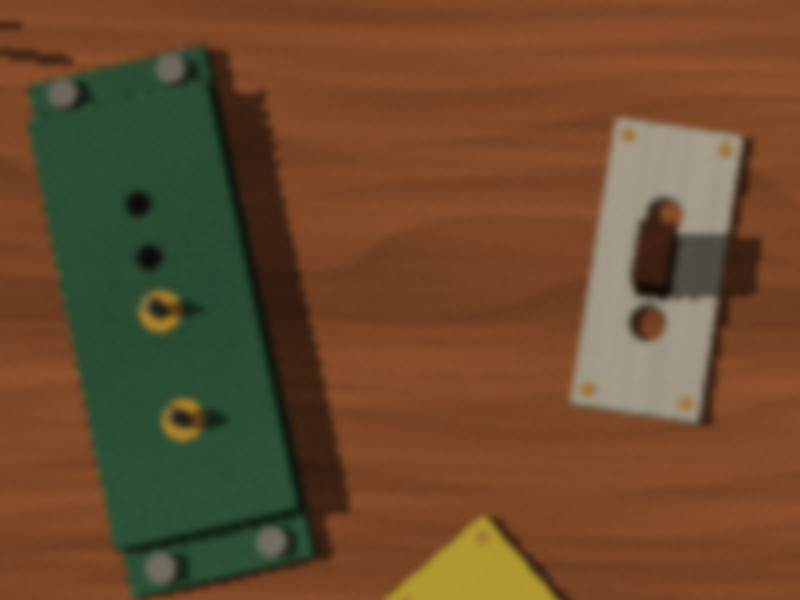

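The crop confirms it: the two holes beside the grip are at crop pixels (665,213) and (648,323), about 60 mm apart. This is the matching template. I'll move towards it.

Request:
jog_arm([
  {"xyz":[0.3,-0.17,0],"spin":0},
  {"xyz":[0.6,-0.35,0],"spin":0},
  {"xyz":[0.6,-0.35,0],"spin":0},
  {"xyz":[0.6,-0.35,0],"spin":0},
  {"xyz":[0.6,-0.35,0],"spin":0},
  {"xyz":[0.6,-0.35,0],"spin":0},
  {"xyz":[0.6,-0.35,0],"spin":0},
  {"xyz":[0.6,-0.35,0],"spin":0},
  {"xyz":[0.6,-0.35,0],"spin":0},
  {"xyz":[0.6,-0.35,0],"spin":0},
], gripper=100)

```text
time: 1.35
tool_pos: [511.6, -118.8, 192.2]
tcp_rot: [-3.142, 0.0, 0.286]
contact_force: [-0.1, -1.0, 0.7]
grip_width: 91.8
finger_force: 0.0
```

Request:
jog_arm([
  {"xyz":[0.38,-0.2,0],"spin":0},
  {"xyz":[0.38,-0.2,0],"spin":0},
  {"xyz":[0.38,-0.22,0],"spin":0},
  {"xyz":[0,0,0],"spin":0.9},
  {"xyz":[0,0,0],"spin":0.9},
  {"xyz":[0,0,0],"spin":0.9},
  {"xyz":[0,0,0],"spin":0.9},
  {"xyz":[0,0,0],"spin":0.57},
  {"xyz":[0,0,0],"spin":0},
  {"xyz":[0,0,0],"spin":0},
])

```text
time: 2.6
tool_pos: [584.0, -47.0, 192.2]
tcp_rot: [3.142, 0.0, -0.13]
contact_force: [0.2, -0.2, -0.0]
grip_width: 92.0
finger_force: 0.0
```

```bash
python3 - <<'E'
from plant import bot
from h import *
o=bot.get_obs(); c=bot.get_calibration("wrist"); im=bot.capture("wrist")
print(o["tool_pos"],o["tcp_rot"],c)
cv2.imwrite("pics/w1.png",im)
np.save("c1.npy",c,allow_pickle=True)
E
```

```text
[584.04990707 -46.99907355 192.17498035] [ 3.14155445e+00  4.77869559e-04 -1.30107600e-01] {'vfov': 68.28815501594397, 'cx': 323.12361308504063, 'cy': 243.95511318691388, 'eye': array([661.67428179, -57.20800905, 383.81260167]), 'rotation': array([ 2.85508212e+00, -1.01102216e-03, -1.70183001e+00])}
```

View pics/w1.png

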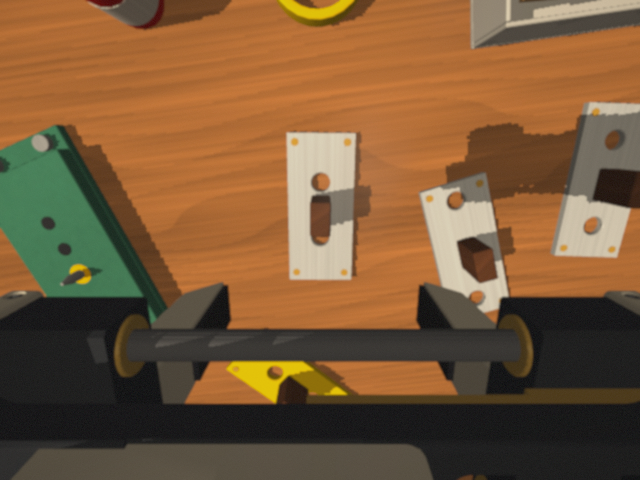

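The wrist view shows the template centred below the gripper, with plate corners at (288,133), (356,132), (352,279) and (290,280). The pin B ring is at about (79,274).

```bash
python3 - <<'E'
from h import *
c=np.load("c1.npy",allow_pickle=True).item()
P=np.array([ray(c,*p,8) for p in [(288,133),(356,132),(352,279),(290,280)]])
print(P.round(1),P.mean(0)); d=(P[0]+P[1]-P[2]-P[3]);print(np.arctan2(d[1],d[0]))
print(ray(c,79,274,30))
E
```

```text
[[672.7 -23.1   8. ]
 [664.7 -91.6   8. ]
 [506.2 -70.3   8. ]
 [514.3  -0.    8. ]] [589.48240089 -46.27032809   8.        ]
-0.13907338973958402
[559.26041246 218.95738698  30.        ]
```

Request:
jog_arm([
  {"xyz":[0.05,-0.01,0.3],"spin":0.07},
  {"xyz":[0,0,0.4],"spin":0},
  {"xyz":[0,0,0.4],"spin":0},
  {"xyz":[0,0,0.4],"spin":0},
  {"xyz":[0,0,0.3],"spin":0},
  {"xyz":[0,0,0.2],"spin":0},
  {"xyz":[0,0,0.1],"spin":0},
  {"xyz":[0,0,0.1],"spin":0},
  {"xyz":[0,0,0],"spin":0},
  {"xyz":[0,0,0],"spin":0},
])

```text
time: 3.9
tool_pos: [588.7, -46.9, 17.0]
tcp_rot: [3.141, -0.001, -0.138]
contact_force: [0.2, -0.3, 0.2]
grip_width: 91.9
finger_force: 0.0
```

Request:
jog_arm([
  {"xyz":[0,0,0],"spin":0},
  {"xyz":[0,0,0],"spin":0},
  {"xyz":[0,0,0],"spin":0},
  {"xyz":[0,0,0],"spin":0},
  {"xyz":[0,0,0],"spin":0},
  {"xyz":[0,0,0],"spin":0},
  {"xyz":[0,0,0],"spin":0},
  {"xyz":[0,0,0],"spin":0},
  {"xyz":[0,0,0],"spin":0},
  {"xyz":[0,0,0],"spin":0},
], gripper=0)

```text
time: 5.15
tool_pos: [588.3, -46.6, 16.4]
tcp_rot: [-3.141, -0.0, -0.138]
contact_force: [0.4, 2.0, -0.2]
grip_width: 19.4
finger_force: 30.0
```

Request:
jog_arm([
  {"xyz":[0,0,-0.3],"spin":0},
  {"xyz":[0,0,-0.45],"spin":0},
  {"xyz":[0,0,-0.45],"spin":-0.9},
  {"xyz":[0,0,-0.45],"spin":-0.96},
  {"xyz":[0,0,0],"spin":-0.96},
  {"xyz":[0,0,0],"spin":-0.96},
  {"xyz":[0.01,-0.5,0],"spin":0},
  {"xyz":[0.01,-0.6,0],"spin":0},
  {"xyz":[0.01,-0.5,0],"spin":0},
  {"xyz":[0,-0.32,0],"spin":0},
])

```text
time: 6.4
tool_pos: [552.9, 104.5, 147.7]
tcp_rot: [-3.142, 0.002, 0.241]
contact_force: [0.3, 0.3, -3.9]
grip_width: 19.3
finger_force: 30.0
```

```bash
python3 - <<'E'
from plant import bot
from h import *
bot.capture("top");bot.capture("top");bot.capture("top")
o=bot.get_obs(); c=bot.get_calibration("wrist"); im=bot.capture("wrist")
print(o["tool_pos"],o["tcp_rot"],o["finger_force"],c)
cv2.imwrite("pics/w2.png",im)
np.save("c2.npy",c,allow_pickle=True)
E
```

```text
[553.31575056 103.81984484 147.83864412] [3.14132324e+00 1.47138852e-03 2.42138197e-01] 29.999236464500427 {'vfov': 68.28815501594397, 'cx': 323.12361308504063, 'cy': 243.95511318691388, 'eye': array([629.54126279, 122.05387104, 339.41060944]), 'rotation': array([ 2.85363416e+00, -1.82204067e-03, -1.32969200e+00])}
```

View pics/w2.png

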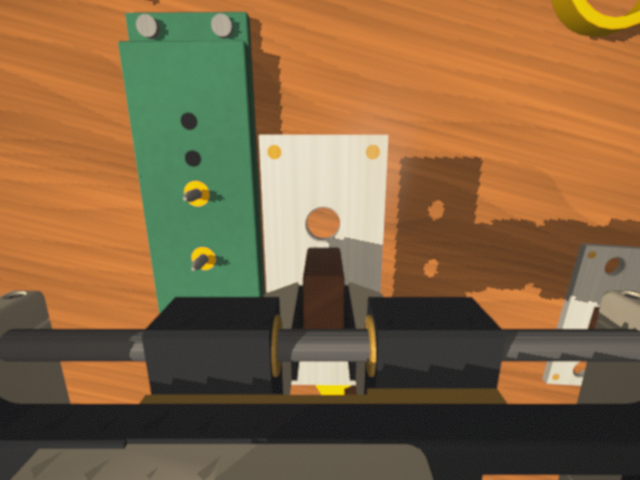

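The view shows pin rings B at (197,194) and A at (203,259), and plugs at (193,158) and (189,121). On the held plate, the front hole is at (323,223) and the front corners are at (260,136) and (388,135).

```bash
python3 - <<'E'
from h import *
c=np.load("c2.npy",allow_pickle=True).item()
Q=np.array([ray(c,*p,30) for p in [(203,259),(197,194),(193,158),(189,121)]])
print("bed",Q.round(1)); d=np.polyfit([-60,0,30,60],Q[:,:2],1); print(d,np.arctan2(d[0,1],d[0,0]),np.hypot(*d[0]))
mid=d[1]-30*d[0]/np.hypot(*d[0])
P=np.array([ray(c,*p,139.4) for p in [(260,136),(388,135),(323,223)]]); print("plate",P.round(1))
e=P[0]-P[1]; a=np.arctan2(-e[0],e[1]); u=np.array([np.cos(a),np.sin(a)]);print("plate yaw",a)
cen=[(P[:2].mean(0)[:2]-80*u),P[2,:2]-30*u]; print("cen",cen,"mid",mid)
y=.2421; 
for k in cen:
    v=mid-k; print(v, v@[np.cos(y),np.sin(y)], v@[np.sin(y),-np.cos(y)])
E
```

```text
bed [[500.2 203.8  30. ]
 [558.7 217.6  30. ]
 [588.3 225.3  30. ]
 [617.2 232.5  30. ]]
[[9.75851734e-01 2.39480410e-01]
 [5.58770498e+02 2.18025187e+02]] 0.24065076783533312 1.0048071822472928
plate [[623.1 155.2 139.4]
 [640.1  88.2 139.4]
 [584.4 110.6 139.4]]
plate yaw 0.24859126808469129
cen [array([554.02926591, 102.00908282]), array([555.29964504, 103.26594777])] mid [529.63500581 210.87514659]
[-24.39426011 108.86606377] 2.4169161679315714 -111.53949203047972
[-25.66463923 107.60919882] 0.8822623379812384 -110.62384458409052
```

Request:
jog_arm([
  {"xyz":[0.015,-0.35,0],"spin":0},
  {"xyz":[0,-0.45,0],"spin":0},
  {"xyz":[0,-0.39,0],"spin":0},
  {"xyz":[0,-0.2,0],"spin":0},
  {"xyz":[0,0,0.2],"spin":0},
  {"xyz":[0,0,0.3],"spin":0},
  {"xyz":[0,0,0.2],"spin":0},
  {"xyz":[0,0,0.08],"spin":0},
  {"xyz":[0,0,0],"spin":0},
  {"xyz":[0,0,0],"spin":0},
])

```text
time: 7.85
tool_pos: [529.5, 211.3, 86.7]
tcp_rot: [3.141, -0.001, 0.24]
contact_force: [-0.8, 0.0, -3.3]
grip_width: 19.4
finger_force: 30.0
```

```bash
python3 - <<'E'
from plant import bot
from h import *
o=bot.get_obs(); im=bot.capture("wrist")
print(o["tool_pos"],o["tcp_rot"],o["contact_force"])
cv2.imwrite("pics/w3.png",cv2.resize(im[130:330,200:450],None,fx=3,fy=3))
E
```

```text
[529.49848941 211.28387877  86.69195053] [ 3.14143088e+00 -1.48942988e-03  2.39627339e-01] [-0.84473061  0.03647987 -3.2828401 ]
```

View pics/w3.png

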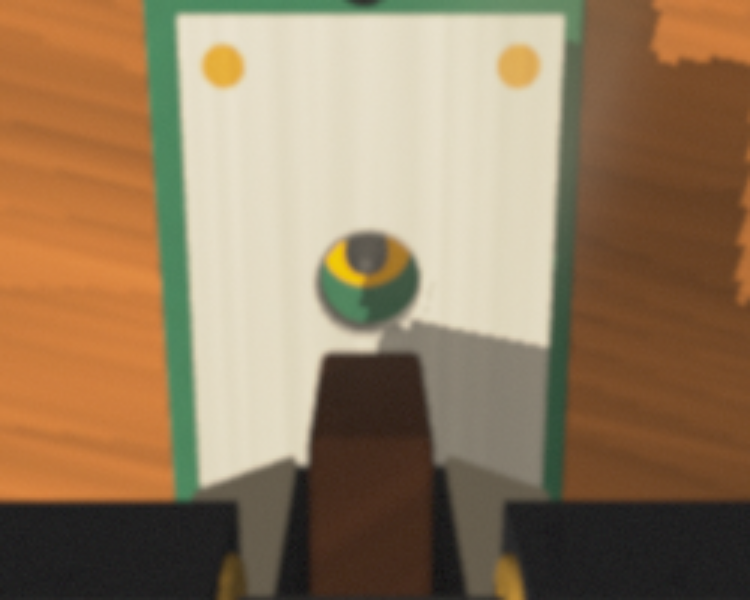

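The hole is centred at crop (368,281) and the pin tip sits near (368,262). They line up laterally, and I'll check the alignment along the fixture numerically.

```bash
python3 - <<'E'
from plant import bot
from h import *
c=bot.get_calibration("wrist")
h=ray(c,322.7,223.7,78.3); t=ray(c,322.7,217.3,58); v=(t-h)[:2]; y=.2396
print(h,t,v@[np.cos(y),np.sin(y)], v@[np.sin(y),-np.cos(y)])
E
```

```text
[560.06803072 218.23081217  78.3       ] [559.55055527 218.09443631  58.        ] -0.5350566258006789 0.009675802632607658
```

Request:
jog_arm([
  {"xyz":[0,0,0.08],"spin":0},
  {"xyz":[0,0,0.08],"spin":0},
  {"xyz":[0,0,0.08],"spin":0},
  {"xyz":[0,0,0.08],"spin":0},
  {"xyz":[0,0,0.07],"spin":0},
  {"xyz":[0,0,0.06],"spin":0},
  {"xyz":[0,0,0.04],"spin":0},
  {"xyz":[0,0,0],"spin":0},
  {"xyz":[0,0,0],"spin":0},
  {"xyz":[0,0,0],"spin":0},
])

```text
time: 9.15
tool_pos: [528.9, 211.3, 46.9]
tcp_rot: [3.141, -0.0, 0.24]
contact_force: [-0.5, -0.1, -2.8]
grip_width: 19.0
finger_force: 30.0
```

Request:
jog_arm([
  {"xyz":[0,0,0],"spin":0},
  {"xyz":[0,0,0],"spin":0},
  {"xyz":[0,0,0],"spin":0},
  {"xyz":[0,0,0],"spin":0},
  {"xyz":[0,0,0],"spin":0},
  {"xyz":[0,0,0],"spin":0},
  {"xyz":[0,0,0],"spin":0},
  {"xyz":[0,0,0],"spin":0},
  {"xyz":[0,0,0],"spin":0},
  {"xyz":[0,0,0],"spin":0},
], gripper=100)

```text
time: 10.4
tool_pos: [528.9, 211.3, 46.8]
tcp_rot: [3.142, 0.0, 0.24]
contact_force: [0.8, -0.8, -0.1]
grip_width: 91.8
finger_force: 0.0
```

Request:
jog_arm([
  {"xyz":[0,0,-0.2],"spin":0},
  {"xyz":[0,0,-0.4],"spin":0},
  {"xyz":[0,0,-0.4],"spin":0},
  {"xyz":[0,0,-0.4],"spin":0},
  {"xyz":[0,0,-0.2],"spin":0},
  {"xyz":[0,0,0],"spin":0},
  {"xyz":[0,0,0],"spin":0},
  {"xyz":[0,0,0],"spin":0},
  {"xyz":[0,0,0],"spin":0},
  {"xyz":[0,0,0],"spin":0},
])

```text
time: 11.65
tool_pos: [528.7, 211.3, 174.4]
tcp_rot: [3.141, 0.001, 0.24]
contact_force: [-0.1, 0.0, 0.0]
grip_width: 92.0
finger_force: 0.0
```

```bash
python3 - <<'E'
from plant import bot
from h import *
print(bot.get_obs()["contact_force"])
w=bot.capture("wrist"); s=bot.capture("scene")
a=cv2.resize(w[100:320,200:450],(400,352)); b=cv2.resize(s[250:470,380:630],(400,352))
cv2.imwrite("pics/fin.png",np.hstack([a,b]))
E
```

```text
[-0.14531477  0.03897503  0.02592686]
```

View pics/fin.png

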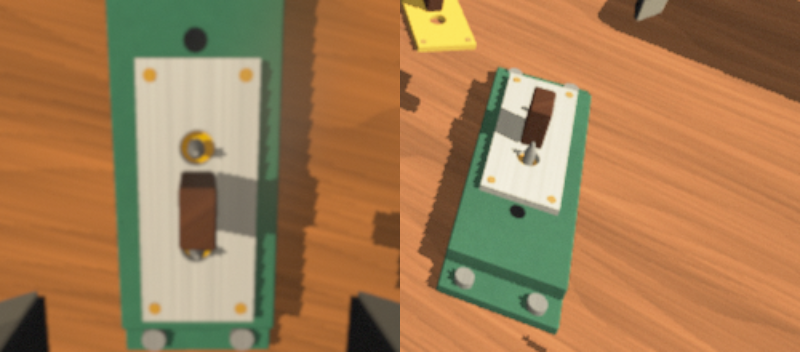

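The template lies flat on the bed with both pins through its holes (crop (197,148) and (198,253)). The gripper is clear of it.

```bash
python3 -c "
from plant import bot
print(bot.close_job())"
```

```text
the job is handed in; nothing more can be done
None
```

The pins stand 60 mm apart, so I placed the 60 mm template over both of them; the last pictures show it flat on the bed with the gripper clear, and the job was handed in at about 12 s (no verdict was returned).

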